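Bin a spent vial and stow the waste drawer

ROBOT

A 6-joint arm with a two-finger parallel gripper is mounted at the origin on the work surface. World frame = base frame: x ahead of the robot, y to its left, z up, the work surface at z = 0. Lengths are in m, angles in rad, forces in N, time in s.
With the tool pointing down it reaches from about 0.35 to 0.8 m from the base axis. Payload 7.3 kg.
Tool frame: the origin (TCP) lies at the very end of the fingers, on their centre line; the grasp point (between the pads) lies 19 mm behind it; z points along the fingers, y is the line along which they close (so a half turn about z gives the same grasp; the last joint's range is limited). The gripper opens to 85 mm and grips with 20 to 120 N. Pads are 22 mm wide; open, the fingers measure 114 mm over their backs; the gripper's body (76 mm by 85 mm) begins 54 mm behind the grasp point. The pads swing forward as they close: fully open they stand 13 mm farther back than shut.
Start: joints at [1.13, 0.342, 1.524, -0, 1.275, -0.146], TCP at [0.153, 0.502, 0.231] pointing down, gripper open.
Joint ranges: [-2.53, 2.53], [-0.77, 2.02], [0.04, 2.7], [-1, 4.14], [0.28, 2.66], [-3.11, 3.11]. Speed limits (rad/s): [2.57, 2.57, 3.14, 3.14, 3.14, 3.14].

INTERFACE

Orientations are given as a unit quaternion [x, y, z, w].
In Python, from station import read_state, imaging, order, look_for, outline_of, mark_of gives the robot as it stands.
- The arm moves only by the shell command python3 -m pendant 'ROWS' [FORCE]. ROWS is JSON, a list of rows, each an object of numbers: "x", "y", "z": the shift along the tool's x, y, z in cm; "wx", "wy", "wz": the turn, a rotation vector about the tool's x, y, z in rad; "hand": the closure in counts, from 0 (fully open) to 255 (shut). A call has 1 to 12 rows; each row is the pose to reach, as a shift and turn from the pose commanded when the call began, along the tool's axes at that moment; what a row does not reach only later rows make up. A row lasts 1/10 s, in which the tool goes at most 50 mm and 8.59 degrees, less where a joint would pass 70% of its speed; a pose out of reach is approached as far as the arm can. A call with a gripper value outside its range is refused whole. The fingers move at their own pace and stop on an object; FORCE is the grip in N (left out, the last holds). Time passes only in rows, so rows that repeat a pose let the fingers close. It gives the time, the measured TCP pose, the force, the opening and the grip force at its end, in the units of the state.
- read_state(): the state, without advancing time (a new reading comes with each control period).
- imaging.capture(name): name is "scene" or "top" or "wrist"; returns a dict with "image" (384x512x3 uint8, red, green, blue), "K" (3x3 intrinsics, pixels), "xyz" and "orientation" of the camera in the world; the wrist camera has in their place "tool_from_camera" (4x4, takes a point from camera to tool coordinates, whose origin is the TCP and whose axes are the flange's). Camera axes: x right, y down, z forward; pixel columns grow to the right and rows downward; lengths in m; the calibration is good to about 2 mm. A picture is of the moment at which its call begins: read the wrist's pose just before it. There is no depth.
- order.close_job(): hands the job in; it is judged then, once.
Trained networks look in a picture, given as the dict that the camera call returned (one of the last four; its "shot" number tells which), for a name from the list of things; names that differ only in an ending like _2 or _b are one class to them, and where a whole thing is asked for, a point or a joint stands for the part that bears it (a point fixed in the world has none). Each returns a list of dicts, best first, with "score" (0 to 1); they miss things now and then, are a little off and sometimes report something else, mostly with a low value. They report only what shows in the picture. A call takes as long as a camera call. They do not tell look-alikes from the thing itself.
- look_for(picture, query): "position" ([column, row] in pixels, amid what is visible of it).
- outline_of(picture, query): "pixels" (384x512 bool, what is visible of it) and "position" ([column, row] in pixels, amid what is visible of it).
- mark_of(picture, query): "position" ([column, row] in pixels: a listed point, or the origin of a listed thing).
The state is a dict: "clock": time; "qpos": joint angles; "joint_vel": joint speeds; "joint_torque": joint torques, N m; "eef_pos": TCP position; "ee_rot": TCP orientation; "wrist_force": force on the tool from outside, world axes, zero at the start; "wrist_torque": the same for the moment, N m; "grip_width": finger opening in m; "gripper_force": force on a finger pad.
Only numpy, scipy, OpenCV 4.12 (cv2) and the standard library are available. Lean on these libraries where they do the work, as an engineer would, in place of code of your own. Each camera call takes 0.05 s, during which the arm holds its last target. There are 200 camera calls.

TASK

Push the short amber vial down through the sprung flap of the pulled-out waste bin until it has dropped inside and the flap has swung shut behind it. Then press the metal release paddle on the drawer front to free the locked slide, push the drawer fully home and let go, leaving the other bottles and the beaker where they stand.

Things in the scene. Friction and masses are not known exactly. Their poses are not given: they have to be found in the camera images.
- vial: the item: the shortest bottle, a plain upright cylinder 36 mm in diameter and 70 mm tall, amber glass with a white cap of the same diameter on its top 16 mm; about 70 g. Origin: centre of its underside, z up along its axis. It stands on the bench near a taller bottle and a beaker; which stands where changes.
- cabinet: white bench-top waste cabinet, fixed, 200 mm deep (x), 200 wide (y), 188 tall, open at the front. Origin: centre of its underside; its own -x axis points out of the front, the way the drawer is pulled out; z up. The bin is the drawer; its white front panel is 184 mm wide.
- hatch (a point): centre of the mouth, 46 (x) by 50 mm, in the flat lid (4 mm thick) of the grey bin, level with the lid's top, about 165 mm above the bench; moves with the drawer. Axes as the cabinet's: x into the cabinet, z up. Bin floor: 148 mm below the lid's top. Below the mouth's -x edge a guide wall reaches down 29 mm. With the drawer out, the centre is 78 mm in front of the cabinet's roof (188 mm high).
- flap (a joint): angle, rad, of the steel flap (43 x 47 mm, 4 mm thick) in the mouth: 0 shut; hinged at the mouth's +x edge, it swings down into the bin, to 1.45. The spring shuts it with 0.085 N m, plus 0.06 per rad: the vial's weight cannot open it. No room for fingers astride the vial: held by its sides it goes in part way and may be pinched; its top must go some 45 mm below the lid.
- paddle (a point): centre of the top face of the bare metal release paddle, 36 mm (x) by 58 mm (y), 8 mm thick, about 148 mm above the bench. It stands out from the white drawer front, whose face is 19 mm from the paddle's centre towards +x (into the cabinet) and rises 12 mm above the paddle. It moves with the drawer and goes down as pressed. Axes as the cabinet's.
- release (a joint): how far the paddle is pressed, m: 0 up, 0.010 fully down; sprung (5 N to start, 8 N fully down). From about 0.007 the latch is free. The latch holds the drawer only when fully out: pushed in 30 mm with the paddle down, the drawer then runs free with the paddle up.
- drawer (a joint): how far the drawer is pulled out, m: 0.150 fully out and locked at the start, 0 fully home against its stop. Slide drag about 3 N plus 8 N per m/s; it stays where it is left.
- tall_bottle: bystander: amber bottle 52 mm in diameter, 130 mm tall; origin at the centre of its underside
- beaker: bystander: glass beaker 60 mm in diameter, 85 mm tall; origin at the centre of its underside
- white_bottle: bystander: white bottle 70 mm in diameter, 150 mm tall; origin at the centre of its underside
- amber_store: bystander: big amber bottle 84 mm in diameter, 170 mm tall; origin at the centre of its underside
There are look-alikes about, which are no part of the job. Leave any green, red or turquoise look-alike of the vial alone.

How it is judged:
On the way, in this order (a step that is already met when the one before it is completed fails the run):
1. the vial is inside the bin and the flap has shut behind it, the drawer still out (z of vial in the frame of hatch below -0.07 m and x of vial in the frame of hatch between -0.075 and 0.075 m and y of vial in the frame of hatch between -0.07 and 0.07 m and value of joint flap below 0.08 rad and value of joint drawer above 0.14 m), for 0.2 s.
2. the release paddle is pressed with the drawer still out (value of joint release above 0.0065 m and value of joint drawer above 0.13 m), for 0.05 s.
At the end, for the whole second after the job is handed in: The drawer is home within 6 mm, the paddle is up again (within 2 mm), the vial lies at rest inside the bin (its origin more than 70 mm below the lid) and the flap is shut (under 0.08 rad) (value of joint drawer below 0.006 m and value of joint release below 0.002 m and z of vial in the frame of hatch below -0.07 m and x of vial in the frame of hatch between -0.075 and 0.075 m and y of vial in the frame of hatch between -0.07 and 0.07 m and value of joint flap below 0.08 rad and linear speed of vial below 0.03 m/s); the robot touches nothing.
It fails at once if the tall amber bottle is shifted by more than 25 mm or tipped over (distance of tall_bottle from where it was at the start of the episode above 0.025 m or angle between tall_bottle's own z axis and vertical above 0.4 rad).
It fails at once if the beaker is shifted by more than 25 mm or tipped over (distance of beaker from where it was at the start of the episode above 0.025 m or angle between beaker's own z axis and vertical above 0.4 rad).
It fails at once if the white bottle is shifted by more than 25 mm or tipped over (distance of white_bottle from where it was at the start of the episode above 0.025 m or angle between white_bottle's own z axis and vertical above 0.4 rad).
It fails at once if the big amber bottle is shifted by more than 25 mm or tipped over (distance of amber_store from where it was at the start of the episode above 0.025 m or angle between amber_store's own z axis and vertical above 0.4 rad).
It also fails if it takes over 51 s, if anything falls off the work surface, if the arm or the gripper's body presses on something with over 40 N, if the wrist force passes 120 N, or if a joint passes its speed limit or range.

## Working session

There is one attempt and no reset: what is moved stays moved. The work goes in short steps, Python scripts to look and compute and a shell command to move; the robot and the scene stay as the last step left them, time stands still between calls to the robot, and variables do not carry over. Pictures are saved under pics/ and viewed, at most 10 in all, crops included, and the job is handed in when it is done.

```bash
ls; mkdir -p pics; cat > h.py <<'E'
import numpy as np, cv2
from scipy.spatial.transform import Rotation as R
from station import read_state, imaging, order, look_for, outline_of, mark_of
def cam(p, st=None):
    if 'xyz' in p: return np.array(p['xyz']), R.from_quat(p['orientation']).as_matrix()
    T=np.array(p['tool_from_camera']); Rt=R.from_quat(st['ee_rot']).as_matrix()
    return np.array(st['eef_pos'])+Rt@T[:3,3], Rt@T[:3,:3]
def ray(p,px,st=None):
    o,M=cam(p,st); d=M@np.linalg.solve(np.array(p['K']),[px[0],px[1],1.]); return o,d/np.linalg.norm(d)
def onz(p,px,z,st=None):
    o,d=ray(p,px,st); return o+d*(z-o[2])/d[2]
def tri(rays):
    A=np.zeros((3,3));b=np.zeros(3)
    for o,d in rays:
        P=np.eye(3)-np.outer(d,d);A+=P;b+=P@o
    x=np.linalg.solve(A,b); return x,[np.linalg.norm((np.eye(3)-np.outer(d,d))@(x-o)) for o,d in rays]
def proj(p,X,st=None):
    o,M=cam(p,st); v=np.array(p['K'])@(M.T@(np.array(X)-o)); return v[:2]/v[2]
def save(p,n): cv2.imwrite('pics/'+n,cv2.cvtColor(p['image'],cv2.COLOR_RGB2BGR))
E
python3 - <<'E'
from h import *
np.set_printoptions(precision=3,suppress=True)
s=read_state();print(s)
P={n:imaging.capture(n) for n in('scene','top')}
for n in P: save(P[n],n+'0.png'); print(n,P[n]['xyz'],R.from_quat(P[n]['orientation']).as_matrix()[:,2])
for q in('vial','cabinet','hatch','paddle','tall_bottle','beaker','white_bottle','amber_store'):
    m={}
    for n in P:
        m[n]=mark_of(P[n],q)
        for d in m[n]: print(n,q,np.round(d['position'],1),round(d['score'],2))
    if m['scene'] and m['top']: 
        for a in m['scene'][:2]:
            for b in m['top'][:2]:
                print('   ',*tri([ray(P['scene'],a['position']),ray(P['top'],b['position'])]))
cv2.imwrite('pics/both.png',cv2.resize(np.vstack([cv2.imread('pics/scene0.png'),cv2.imread('pics/top0.png')]),None,fx=.78,fy=.78))
E
```

```text
pics
{'clock': 0.0, 'qpos': array([ 1.13 ,  0.343,  1.525,  0.   ,  1.275, -0.146]), 'joint_vel': array([-0.   , -0.001,  0.   , -0.   , -0.   , -0.002]), 'joint_torque': array([  0.002, -43.368, -24.601,  -0.   ,   0.008,  -0.   ]), 'eef_pos': array([0.152, 0.502, 0.231]), 'ee_rot': array([ 0.147,  0.989, -0.001, -0.   ]), 'wrist_force': array([ 0.763, -0.361, -0.152]), 'wrist_torque': array([ 0.033,  0.001, -0.034]), 'gripper_force': 0.0, 'grip_width': 0.0858166439493334}
scene [0.58  0.684 1.031] [ 0.006 -0.523 -0.852]
top [0.477 0.146 1.128] [ 0.128 -0.007 -0.992]
scene vial [287.9 309.6] 0.79
scene vial [284.  273.7] 0.61
scene vial [315.9 280.4] 0.61
scene vial [304.9 252.1] 0.6
top vial [202.5 232.9] 0.72
top vial [199.1 263.2] 0.72
top vial [170.3 233. ] 0.52
top vial [218.7 253.6] 0.42
top vial [223.8 197.7] 0.3
    [ 0.478  0.335 -0.201] [np.float64(0.017710418713230078), np.float64(0.017710418713230227)]
    [ 0.423  0.338 -0.21 ] [np.float64(0.03669450798399446), np.float64(0.03669450798399455)]
    [0.491 0.303 0.001] [np.float64(0.0021291327609060428), np.float64(0.0021
[... 692 characters left out ...]
6467)]
scene tall_bottle [237.3 249.4] 0.97
top tall_bottle [221.5 198.1] 0.5
    [0.606 0.244 0.01 ] [np.float64(0.0061317542337799855), np.float64(0.006131754233779951)]
scene beaker [288.1 223.1] 0.72
top beaker [251.5 236.6] 0.56
    [ 0.478  0.153 -0.005] [np.float64(0.0042687827173244096), np.float64(0.004268782717324486)]
scene white_bottle [193.2 291.7] 0.69
top white_bottle [183.1 161. ] 0.89
top white_bottle [202.4 233.2] 0.36
    [0.714 0.365 0.022] [np.float64(0.0014201047374209125), np.float64(0.0014201047374211475)]
    [0.604 0.332 0.01 ] [np.float64(0.11654769810641605), np.float64(0.11654769810641623)]
scene amber_store [227.7 330.1] 0.78
scene amber_store [193.2 128.6] 0.19
```

View pics/scene0.png

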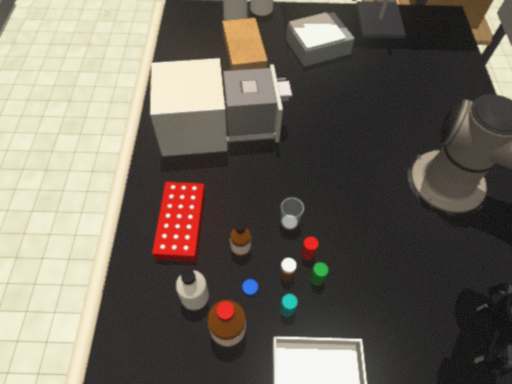

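View pics/top0.png

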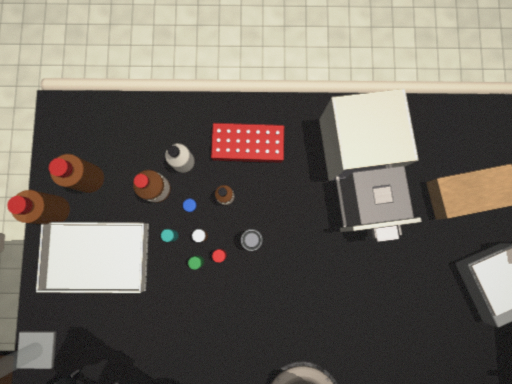

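The scene view shows the white-capped vial at (288,265), with green, red and turquoise look-alikes around it and the drawer out with the flap at (249,87) and the paddle at (286,89). In the top view the vial cap is at (199,236), the flap at (383,195) and the paddle at (386,233).

```bash
python3 - <<'E'
from h import *
np.set_printoptions(precision=3,suppress=True)
P={n:imaging.capture(n) for n in('scene','top')}
def t(a,b): return tri([ray(P['scene'],a),ray(P['top'],b)])
def cen(p,c,r,lo):
    im=p['image'].astype(int); m=np.zeros(im.shape[:2],bool); m[c[1]-r:c[1]+r,c[0]-r:c[0]+r]=1
    m&=(im.min(2)>lo); ys,xs=np.nonzero(m); return np.array([xs.mean(),ys.mean()]),m.sum()
a,na=cen(P['scene'],(288,265),12,130); b,nb=cen(P['top'],(199,236),10,130)
print('cap',a,na,b,nb,t(a,b), onz(P['top'],b,.07))
for n,c in dict(red=(219,256),green=(195,263),turq=(167,236)).items(): print(n,onz(P['top'],c,.07))
print('beaker',onz(P['top'],(252,240),.0),'tall',onz(P['top'],(224,195),.13))
print('hatch',t((249,87),(383.3,195)),onz(P['top'],(383.3,195),.165))
print('paddle',t((286,89),(386.5,233)),onz(P['top'],(386.5,233),.148))
for s,c in (('panelL',(342,229)),('panelR',(420,220))): print(s,onz(P['top'],c,.16))
for n,cs in (('top',(318,75,438,255)),('scene',(215,50,305,150))):
    x0,y0,x1,y1=cs; c=cv2.resize(P[n]['image'][y0:y1,x0:x1],None,fx=4 if n=='scene' else 3,fy=4 if n=='scene' else 3,interpolation=cv2.INTER_CUBIC); cv2.imwrite(f'pics/c_{n}.png',c[...,::-1])
a=cv2.imread('pics/c_top.png');b=cv2.imread('pics/c_scene.png');h=max(a.shape[0],b.shape[0])
cv2.imwrite('pics/crop.png',np.hstack([cv2.copyMakeBorder(i,0,h-i.shape[0],0,10,0) for i in(a,b)]))
E
```

```text
cap [288.358 264.564] 179 [198.212 235.212] 137 (array([0.484, 0.305, 0.07 ]), [np.float64(0.0007503469083623914), np.float64(0.0007503469083623088)]) [0.485 0.305 0.07 ]
red [0.426 0.244 0.07 ]
green [0.406 0.312 0.07 ]
turq [0.482 0.395 0.07 ]
beaker [0.472 0.15  0.   ] tall [0.595 0.228 0.13 ]
hatch (array([ 0.594, -0.203,  0.157]), [np.float64(0.0004418562078126131), np.float64(0.0004418562078124364)]) [ 0.593 -0.2    0.165]
paddle (array([ 0.489, -0.211,  0.147]), [np.float64(0.004106976738062476), np.float64(0.004106976738062318)]) [ 0.493 -0.211  0.148]
panelL [ 0.503 -0.089  0.16 ]
panelR [ 0.528 -0.297  0.16 ]
```

View pics/crop.png

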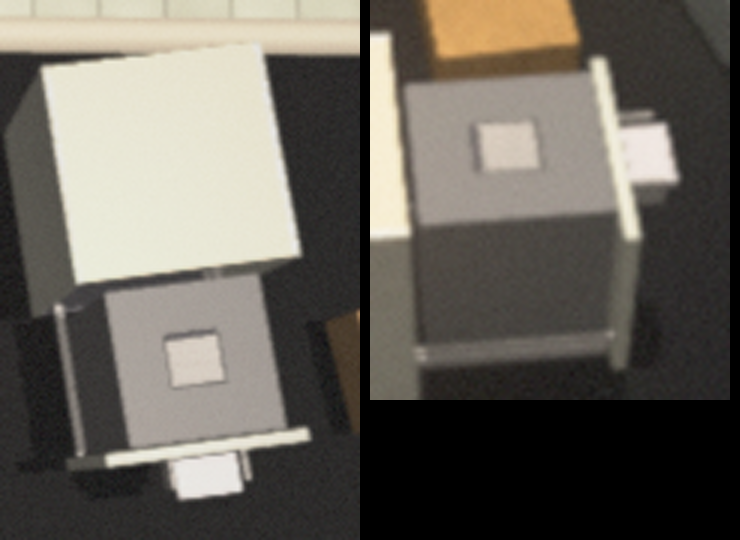

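```bash
cat >> h.py <<'E'
def go(x,y,z,yaw_deg):
    "rows shift for a vertical tool with its y at yaw_deg in the world"
    s=read_state(); M=R.from_quat(s['ee_rot']); d=M.inv().apply(np.array([x,y,z])-s['eef_pos'])*100
    a=np.deg2rad(yaw_deg); ty=np.array([np.cos(a),np.sin(a),0]); tz=np.array([0,0,-1.]); tx=np.cross(ty,tz)
    w=(M.inv()*R.from_matrix(np.c_[tx,ty,tz])).as_rotvec()
    print('go cm',np.round(d,2),'rot',np.round(w,3),'len',np.linalg.norm(d))
E
python3 -c "
from h import *
go(.485,.305,.15,120)"
```

```text
go cm [-37.55  -9.22   8.13] rot [ 0.     0.    -0.818] len 39.50916977389736
```

```bash
python3 -m pendant '[{"x":-37.55,"y":-9.22,"z":8.1,"wz":-0.818,"hand":0},{"x":-37.55,"y":-9.22,"z":8.1,"wz":-0.818,"hand":0},{"x":-37.55,"y":-9.22,"z":8.1,"wz":-0.818,"hand":0},{"x":-37.55,"y":-9.22,"z":8.1,"wz":-0.818,"hand":0},{"x":-37.55,"y":-9.22,"z":8.1,"wz":-0.818,"hand":0},{"x":-37.55,"y":-9.22,"z":8.1,"wz":-0.818,"hand":0},{"x":-37.55,"y":-9.22,"z":8.1,"wz":-0.818,"hand":0},{"x":-37.55,"y":-9.22,"z":8.1,"wz":-0.818,"hand":0},{"x":-37.55,"y":-9.22,"z":8.1,"wz":-0.818,"hand":0},{"x":-37.55,"y":-9.22,"z":8.1,"wz":-0.818,"hand":0},{"x":-37.55,"y":-9.22,"z":8.1,"wz":-0.818,"hand":0}]' 40
python3 - <<'E'
from h import *
np.set_printoptions(precision=3,suppress=True)
s=read_state();p=imaging.capture('wrist');save(p,'w1.png')
print(s['clock'],s['eef_pos'],s['qpos'],proj(p,[.485,.305,.07],s))
for d in mark_of(p,'vial'):print(d['position'],d['score'],onz(p,d['position'],0,s))
go(.485,.305,.04,120)
E
```

```text
1.0 [0.153 0.502 0.231] [ 1.13   0.342  1.524  0.     1.275 -0.146] [194.891 431.124]
[192.4, 350.8] 0.55 [0.411 0.313 0.   ]
go cm [-37.55  -9.23  19.13] rot [ 0.     0.    -0.818] len 43.139682581342946invalid input
```

View pics/w1.png

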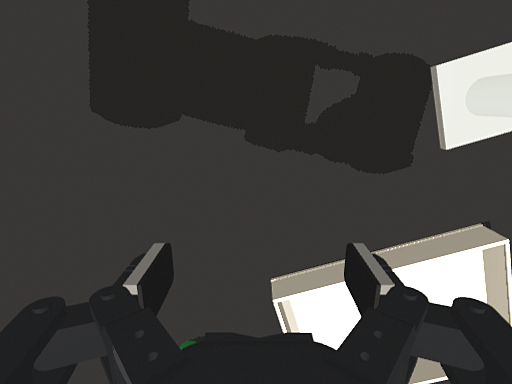

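The arm did not move: the call was refused. The wrist view shows only the tray and empty bench. I'll retry with all the keys given.

```bash
python3 -m pendant '[{"x":-5,"y":-1.2,"z":1,"wx":0,"wy":0,"wz":-0.1,"hand":0}]' 40; python3 -m pendant '[{"x":0,"y":0,"z":0,"wz":0,"hand":0}]'; python3 -c "
from h import *
go(.485,.305,.15,120)"
```

```text
clock: 1.2
eef_pos: [0.1923, 0.48, 0.2227]
ee_rot: [0.094, 0.996, 0.002, -0.0]
wrist_force: [2.2, 0.0, 0.4]
grip_width: 0.0853
gripper_force: 0.0
go cm [-32.03 -11.74   7.21] rot [ 0.004  0.001 -0.712] len 34.86797194077832invalid input
```

```bash
python3 -m pendant '[{"x":-31.5,"y":-11.6,"z":7.1,"wx":0,"wy":0,"wz":-0.71,"hand":0},{"x":-31.5,"y":-11.6,"z":7.1,"wx":0,"wy":0,"wz":-0.71,"hand":0},{"x":-31.5,"y":-11.6,"z":7.1,"wx":0,"wy":0,"wz":-0.71,"hand":0},{"x":-31.5,"y":-11.6,"z":7.1,"wx":0,"wy":0,"wz":-0.71,"hand":0},{"x":-31.5,"y":-11.6,"z":7.1,"wx":0,"wy":0,"wz":-0.71,"hand":0},{"x":-31.5,"y":-11.6,"z":7.1,"wx":0,"wy":0,"wz":-0.71,"hand":0},{"x":-31.5,"y":-11.6,"z":7.1,"wx":0,"wy":0,"wz":-0.71,"hand":0},{"x":-31.5,"y":-11.6,"z":7.1,"wx":0,"wy":0,"wz":-0.71,"hand":0},{"x":-31.5,"y":-11.6,"z":7.1,"wx":0,"wy":0,"wz":-0.71,"hand":0}]'
python3 - <<'E'
from h import *
np.set_printoptions(precision=3,suppress=True)
s=read_state();p=imaging.capture('wrist');save(p,'w2.png')
print(s['clock'],s['eef_pos'],s['qpos'],proj(p,[.485,.305,.07],s),proj(p,[.485,.305,.0],s))
for d in mark_of(p,'vial'):print(d['position'],d['score'],onz(p,d['position'],0,s))
go(.485,.305,.04,120)
E
```

```text
clock: 2.1
eef_pos: [0.483, 0.3011, 0.1498]
ee_rot: [-0.253, 0.967, -0.0, -0.001]
wrist_force: [-0.5, -0.6, -0.7]
grip_width: 0.0848
gripper_force: 0.0
2.1 [0.483 0.301 0.15 ] [ 0.423  0.497  1.517 -0.     1.129 -1.659] [262.647 205.694] [261.727 183.339]
[311.9, 119.5] 0.97 [0.406 0.316 0.   ]
[238.4, 100.8] 0.93 [0.425 0.246 0.   ]
[260.1, 181.1] 0.88 [0.484 0.302 0.   ]
[336.6, 225.8] 0.81 [0.487 0.399 0.   ]
go cm [-0.47 -0.05 11.07] rot [ 0.001 -0.001 -0.009] len 11.081831972142437
```

View pics/w2.png

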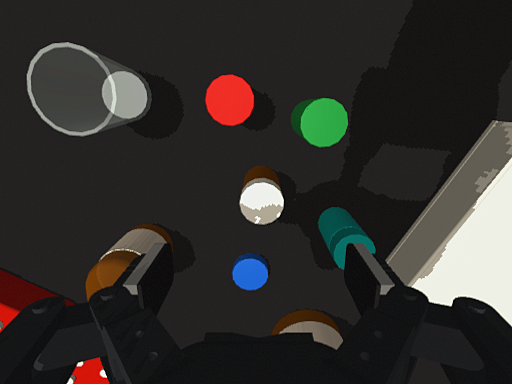

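The cap is at (262,203), 2 px from the prediction. The beaker and look-alikes are clear of the finger line, so I descend and grip.

```bash
python3 -m pendant '[{"x":-0.3,"y":0,"z":4,"wx":0,"wy":0,"wz":0,"hand":60},{"x":-0.3,"y":0,"z":8,"wx":0,"wy":0,"wz":0,"hand":60},{"x":-0.3,"y":0,"z":12,"wx":0,"wy":0,"wz":0,"hand":60},{"x":-0.3,"y":0,"z":12,"wx":0,"wy":0,"wz":0,"hand":60},{"x":-0.3,"y":0,"z":12,"wx":0,"wy":0,"wz":0,"hand":200},{"x":-0.3,"y":0,"z":12,"wx":0,"wy":0,"wz":0,"hand":200},{"x":-0.3,"y":0,"z":12,"wx":0,"wy":0,"wz":0,"hand":200},{"x":-0.3,"y":0,"z":12,"wx":0,"wy":0,"wz":0,"hand":200},{"x":-0.3,"y":0,"z":12,"wx":0,"wy":0,"wz":0,"hand":200}]' 40
```

```text
clock: 3.1
eef_pos: [0.4853, 0.3054, 0.0335]
ee_rot: [-0.255, 0.967, 0.001, 0.002]
wrist_force: [-1.9, 1.4, 7.9]
grip_width: 0.0354
gripper_force: 40.5
```

```bash
python3 -m pendant '[{"x":0,"y":0,"z":-5,"wx":0,"wy":0,"wz":0,"hand":200},{"x":0,"y":0,"z":-10,"wx":0,"wy":0,"wz":0,"hand":200},{"x":0,"y":0,"z":-15,"wx":0,"wy":0,"wz":0,"hand":200},{"x":0,"y":0,"z":-20,"wx":0,"wy":0,"wz":0,"hand":200},{"x":0,"y":0,"z":-24,"wx":0,"wy":0,"wz":0,"hand":200},{"x":0,"y":0,"z":-24,"wx":0,"wy":0,"wz":0,"hand":200}]'
python3 -c "
from h import *
go(.52,-.20,.27,96.6)"
```

```text
clock: 3.7
eef_pos: [0.4862, 0.3053, 0.2788]
ee_rot: [-0.255, 0.967, 0.001, 0.007]
wrist_force: [0.9, 0.5, -0.7]
grip_width: 0.0352
gripper_force: 40.7
go cm [ 21.97 -45.63   0.62] rot [0.002 0.014 0.4  ] len 50.64579716844462
```

```bash
python3 -c "
from h import *
go(.65,-.195,.31,96.6)"
```

```text
go cm [ 10.35 -51.6   -3.2 ] rot [0.002 0.014 0.4  ] len 52.7297096936647
```

```bash
python3 -m pendant '[{"x":10.3,"y":-51.6,"z":-3.2,"wx":0,"wy":0.013,"wz":0.4,"hand":200},{"x":10.3,"y":-51.6,"z":-3.2,"wx":0,"wy":0.013,"wz":0.4,"hand":200},{"x":10.3,"y":-51.6,"z":-3.2,"wx":0,"wy":0.013,"wz":0.4,"hand":200},{"x":10.3,"y":-51.6,"z":-3.2,"wx":0,"wy":0.013,"wz":0.4,"hand":200},{"x":10.3,"y":-51.6,"z":-3.2,"wx":0,"wy":0.013,"wz":0.4,"hand":200},{"x":10.3,"y":-51.6,"z":-3.2,"wx":0,"wy":0.013,"wz":0.4,"hand":200},{"x":10.3,"y":-51.6,"z":-3.2,"wx":0,"wy":0.013,"wz":0.4,"hand":200},{"x":10.3,"y":-51.6,"z":-3.2,"wx":0,"wy":0.013,"wz":0.4,"hand":200},{"x":10.3,"y":-51.6,"z":-3.2,"wx":0,"wy":0.013,"wz":0.4,"hand":200},{"x":10.3,"y":-51.6,"z":-3.2,"wx":0,"wy":0.013,"wz":0.4,"hand":200},{"x":10.3,"y":-51.6,"z":-3.2,"wx":0,"wy":0.013,"wz":0.4,"hand":200},{"x":10.3,"y":-51.6,"z":-3.2,"wx":0,"wy":0.013,"wz":0.4,"hand":200}]'
python3 - <<'E'
from h import *
np.set_printoptions(precision=3,suppress=True)
s=read_state();p=imaging.capture('wrist');save(p,'w3.png')
import pickle;pickle.dump((p,s),open('w3.pkl','wb'))
print(s['clock'],s['eef_pos'],s['qpos'],proj(p,[.593,-.2,.165],s),proj(p,[.491,-.211,.148],s))
for q in('hatch','paddle'):
  for d in mark_of(p,q):print(q,d['position'],d['score'],onz(p,d['position'],.165,s),onz(p,d['position'],.148,s))
E
```

```text
clock: 4.9
eef_pos: [0.6485, -0.1999, 0.3012]
ee_rot: [-0.055, 0.998, -0.002, -0.007]
wrist_force: [-0.3, 0.3, -1.8]
grip_width: 0.0349
gripper_force: 40.6
4.9 [ 0.648 -0.2    0.301] [-0.407  0.625  0.874 -0.01   1.654 -2.089] [266.423 127.271] [267.117   8.516]
hatch [271.4, 127.2] 0.59 [ 0.592 -0.195  0.165] [ 0.593 -0.195  0.148]
paddle [261.5, 10.4] 0.88 [ 0.498 -0.215  0.165] [ 0.493 -0.216  0.148]
```

View pics/w3.png

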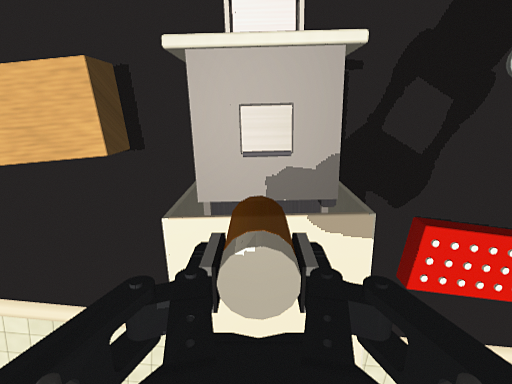

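The mouth shows with corners about (240,105), (293,103), (292,155) and (242,157). The vial hangs upright in the grip.

```bash
python3 - <<'E'
from h import *
import pickle
np.set_printoptions(precision=4,suppress=True)
p,s=pickle.load(open('w3.pkl','rb'))
c=[onz(p,q,.165,s) for q in((239.5,105),(293.5,103),(292.5,155),(242.5,157))]
m=np.mean(c,0);print(np.array(c),m,'sizes y,x',np.linalg.norm(c[0]-c[1]),np.linalg.norm(c[2]-c[3]),np.linalg.norm(c[1]-c[2]),np.linalg.norm(c[0]-c[3]))
for a,b in(((163,48),(369,42)),): # front panel near top edge of lid side
    A,B=onz(p,a,.16,s),onz(p,b,.16,s);v=B-A;print('panel yaw',np.arctan2(-v[0],v[1]),np.linalg.norm(v))
A,B=onz(p,(162,217),.188,s),onz(p,(376,213),.188,s);v=B-A;print('roof yaw',np.arctan2(-v[0],v[1]),np.linalg.norm(v), np.linalg.norm((A+B)[:2]/2-m[:2]))
go(m[0],m[1],.245,96.6)
# second height check
P={n:imaging.capture(n) for n in('scene',)}
o=mark_of(P['scene'],'hatch')
print(tri([ray(P['scene'],(249,87)),ray(p,(267,130),s)]), [d['position'] for d in o])
E
```

```text
[[ 0.5759 -0.2268  0.165 ]
 [ 0.5688 -0.178   0.165 ]
 [ 0.616  -0.1722  0.165 ]
 [ 0.6232 -0.2195  0.165 ]] [ 0.596  -0.1991  0.165 ] sizes y,x 0.04934032338486587 0.047932640824042846 0.047592090571973764 0.04783301082051621
panel yaw 0.13560559613923479 0.18190043601688788
roof yaw 0.13078447655898723 0.19927191718694734 0.07546832582687396
go cm [5.17 0.18 5.81] rot [-0.002 -0.013  0.   ] len 7.780250275779617
(array([ 0.5945, -0.199 ,  0.1612]), [np.float64(0.0011290302970536415), np.float64(0.0011290302970534088)]) [[253.9, 85.0]]
```

```bash
python3 -m pendant '[{"x":2.5,"y":0.1,"z":2,"wx":0,"wy":-0.013,"wz":-0.015,"hand":200},{"x":5.3,"y":0.2,"z":5,"wx":0,"wy":-0.013,"wz":-0.015,"hand":200},{"x":5.3,"y":0.2,"z":7.5,"wx":0,"wy":-0.013,"wz":-0.015,"hand":200},{"x":5.3,"y":0.2,"z":7.5,"wx":0,"wy":-0.013,"wz":-0.015,"hand":200},{"x":5.3,"y":0.2,"z":7.5,"wx":0,"wy":-0.013,"wz":-0.015,"hand":200}]'
python3 - <<'E'
from h import *
np.set_printoptions(precision=4,suppress=True)
go(.5945,-.1995,.1985,97.5)
s=read_state();p=imaging.capture('wrist');save(p,'w4.png')
p=imaging.capture('scene')
c=p['image'][45:145,200:310];c=cv2.resize(c,None,fx=4,fy=4,interpolation=cv2.INTER_CUBIC)[...,::-1]
w=cv2.imread('pics/w4.png')[60:360,110:430]
cv2.imwrite('pics/v4.png',np.hstack([c[:384,:],cv2.resize(w,(350,384))]))
E
```

```text
clock: 5.65
eef_pos: [0.5955, -0.1991, 0.2297]
ee_rot: [-0.066, 0.998, -0.001, 0.001]
wrist_force: [0.5, -1.0, -0.7]
grip_width: 0.0353
gripper_force: 40.7
go cm [ 0.11 -0.02  3.12] rot [-0.003  0.002  0.001] len 3.117516989003204
```

View pics/v4.png

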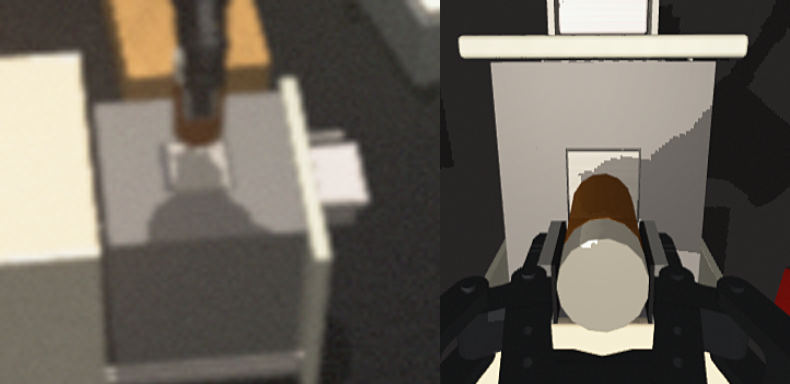

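The vial's bottom is lined up with the mouth in both views. I lower it to contact.

```bash
python3 -m pendant '[{"x":0.15,"y":0,"z":1.3,"wx":0,"wy":0,"wz":0,"hand":200},{"x":0.15,"y":0,"z":2.6,"wx":0,"wy":0,"wz":0,"hand":200},{"x":0.15,"y":0,"z":2.8,"wx":0,"wy":0,"wz":0,"hand":200},{"x":0.15,"y":0,"z":3.0,"wx":0,"wy":0,"wz":0,"hand":200},{"x":0.15,"y":0,"z":3.0,"wx":0,"wy":0,"wz":0,"hand":200}]'
```

```text
clock: 6.25
eef_pos: [0.5937, -0.2003, 0.1989]
ee_rot: [-0.065, 0.998, -0.001, 0.001]
wrist_force: [-1.5, -0.1, -0.7]
grip_width: 0.0354
gripper_force: 40.7
```

```bash
for i in 1 2; do python3 -m pendant '[{"x":0,"y":0,"z":0.2,"wx":0,"wy":0,"wz":0,"hand":200},{"x":0,"y":0,"z":0.2,"wx":0,"wy":0,"wz":0,"hand":200}]' | grep -E "eef|wrist"; done
```

```text
eef_pos: [0.5939, -0.2004, 0.198]
wrist_force: [-2.4, 1.5, 6.7]
eef_pos: [0.5939, -0.2004, 0.1966]
wrist_force: [-2.9, 1.4, 10.1]
```

```bash
python3 -m pendant '[{"x":0,"y":0,"z":0.2,"wx":0,"wy":0,"wz":0,"hand":200},{"x":0,"y":0,"z":0.2,"wx":0,"wy":0,"wz":0,"hand":200}]' | grep -E "eef|wrist"; python3 - <<'E'
from h import *
p=imaging.capture('wrist');save(p,'w5.png')
p2=imaging.capture('scene')
c=cv2.resize(p2['image'][45:145,200:310],None,fx=4,fy=4,interpolation=cv2.INTER_CUBIC)[...,::-1]
w=cv2.imread('pics/w5.png')[60:360,110:430]
cv2.imwrite('pics/v5.png',np.hstack([c[:384,:],cv2.resize(w,(350,384))]))
E
```

```text
eef_pos: [0.5941, -0.2004, 0.1949]
wrist_force: [-3.1, 1.5, 11.1]
```

View pics/v5.png

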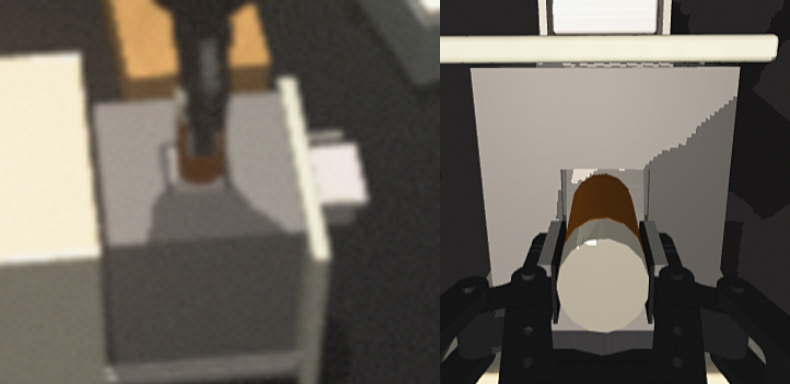

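Force levels off at about 11 N: the vial is bearing on the flap near its hinge, not on the lid. I push on while holding it, until the guide wall supports it, keeping the fingers above the lid.

```bash
python3 -m pendant '[{"x":0,"y":0,"z":0.4,"wx":0,"wy":0,"wz":0,"hand":200},{"x":0,"y":0,"z":0.8,"wx":0,"wy":0,"wz":0,"hand":200},{"x":0,"y":0,"z":1.0,"wx":0,"wy":0,"wz":0,"hand":200}]' 60 | grep -E "eef|wrist|grip"; python3 -m pendant '[{"x":0,"y":0,"z":0.4,"wx":0,"wy":0,"wz":0,"hand":200},{"x":0,"y":0,"z":0.8,"wx":0,"wy":0,"wz":0,"hand":200},{"x":0,"y":0,"z":1.0,"wx":0,"wy":0,"wz":0,"hand":200},{"x":0,"y":0,"z":1.0,"wx":0,"wy":0,"wz":0,"hand":200}]' 60 | grep -E "eef|wrist|grip"
```

```text
eef_pos: [0.5935, -0.2013, 0.1847]
wrist_force: [-3.8, -2.3, 7.3]
grip_width: 0.0352
gripper_force: 59.0
eef_pos: [0.5934, -0.2009, 0.1734]
wrist_force: [-2.1, -1.3, 3.0]
grip_width: 0.035
gripper_force: 59.3
```

```bash
python3 -m pendant '[{"x":0,"y":0,"z":0,"wx":0,"wy":0,"wz":0,"hand":90},{"x":0,"y":0,"z":0,"wx":0,"wy":0,"wz":0,"hand":90},{"x":0,"y":0,"z":0,"wx":0,"wy":0,"wz":0,"hand":90},{"x":0,"y":0,"z":-2,"wx":0,"wy":0,"wz":0,"hand":90},{"x":0,"y":0,"z":-4,"wx":0,"wy":0,"wz":0,"hand":90},{"x":0,"y":0,"z":-7,"wx":0,"wy":0,"wz":0,"hand":90},{"x":0,"y":0,"z":-7,"wx":0,"wy":0,"wz":0,"hand":255},{"x":0,"y":0,"z":-7,"wx":0,"wy":0,"wz":0,"hand":255},{"x":0,"y":0,"z":-7,"wx":0,"wy":0,"wz":0,"hand":255},{"x":0,"y":0,"z":-7,"wx":0,"wy":0,"wz":0,"hand":255}]' 60; python3 - <<'E'
from h import *
np.set_printoptions(precision=4,suppress=True)
s=read_state();p=imaging.capture('wrist');save(p,'w6.png')
p2=imaging.capture('scene')
c=cv2.resize(p2['image'][45:145,200:310],None,fx=4,fy=4,interpolation=cv2.INTER_CUBIC)[...,::-1]
w=cv2.imread('pics/w6.png')[60:360,110:430]
cv2.imwrite('pics/v6.png',np.hstack([c[:384,:],cv2.resize(w,(350,384))]))
o=outline_of(p,'vial')
for d in o[:2]:
    ys,xs=np.nonzero(d['pixels']);print(d['score'],xs.min(),xs.max(),ys.min(),ys.max())
print('cap centre predicted',proj(p,[.593,-.2005,.21],s),proj(p,[.593,-.2005,.205],s))
E
```

```text
clock: 8.65
eef_pos: [0.5929, -0.1998, 0.241]
ee_rot: [-0.065, 0.998, -0.001, -0.001]
wrist_force: [0.0, -0.5, -0.7]
grip_width: -0.0002
gripper_force: 0.0
0.72 230 284 178 241
cap centre predicted [259.1023 224.8823] [259.0928 221.8935]
```

View pics/v6.png

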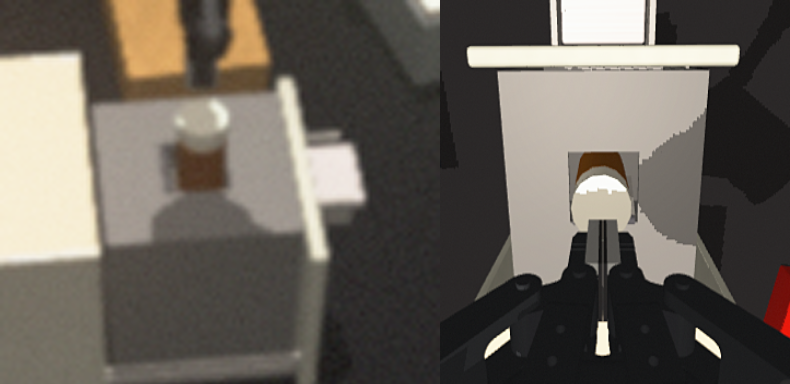

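The vial stays pinched upright in the mouth with its cap at about (257,218) in the wrist view, under the closed fingers. I push it down.

```bash
python3 -m pendant '[{"x":0,"y":0,"z":1.5,"wx":0,"wy":0,"wz":0,"hand":255},{"x":0,"y":0,"z":2.5,"wx":0,"wy":0,"wz":0,"hand":255},{"x":0,"y":0,"z":3.3,"wx":0,"wy":0,"wz":0,"hand":255},{"x":0,"y":0,"z":4,"wx":0,"wy":0,"wz":0,"hand":255},{"x":0,"y":0,"z":4.7,"wx":0,"wy":0,"wz":0,"hand":255}]' | grep -E "eef|wrist";  python3 -m pendant '[{"x":0,"y":0,"z":0.7,"wx":0,"wy":0,"wz":0,"hand":255},{"x":0,"y":0,"z":1.4,"wx":0,"wy":0,"wz":0,"hand":255},{"x":0,"y":0,"z":2.1,"wx":0,"wy":0,"wz":0,"hand":255},{"x":0,"y":0,"z":2.8,"wx":0,"wy":0,"wz":0,"hand":255}]' | grep -E "eef|wrist"
```

```text
eef_pos: [0.5939, -0.2005, 0.1961]
wrist_force: [-0.1, 0.1, 5.3]
eef_pos: [0.5937, -0.2003, 0.1671]
wrist_force: [1.3, 0.3, 4.3]
```

```bash
for i in 1 2; do python3 -m pendant '[{"x":0,"y":0,"z":0.6,"wx":0,"wy":0,"wz":0,"hand":255},{"x":0,"y":0,"z":1.2,"wx":0,"wy":0,"wz":0,"hand":255},{"x":0,"y":0,"z":1.8,"wx":0,"wy":0,"wz":0,"hand":255},{"x":0,"y":0,"z":2.4,"wx":0,"wy":0,"wz":0,"hand":255}]' | grep -E "eef|wrist";done
```

```text
eef_pos: [0.5935, -0.2003, 0.143]
wrist_force: [1.2, 0.5, 4.3]
eef_pos: [0.5936, -0.2008, 0.1207]
wrist_force: [-16.1, 7.5, 44.8]
```

```bash
python3 -m pendant '[{"x":0,"y":0,"z":-0.4,"wx":0,"wy":0,"wz":0,"hand":255},{"x":0,"y":0,"z":-0.4,"wx":0,"wy":0,"wz":0,"hand":255}]' | grep -E "eef|wrist"; python3 - <<'E'
from h import *
np.set_printoptions(precision=4,suppress=True)
s=read_state();p=imaging.capture('wrist');save(p,'w7.png')
p2=imaging.capture('scene')
c=cv2.resize(p2['image'][45:145,200:310],None,fx=4,fy=4,interpolation=cv2.INTER_CUBIC)[...,::-1]
w=cv2.imread('pics/w7.png')[60:360,110:430]
cv2.imwrite('pics/v7.png',np.hstack([c[:384,:],cv2.resize(w,(350,384))]))
E
```

```text
eef_pos: [0.5926, -0.2004, 0.1229]
wrist_force: [-3.0, -0.9, 2.4]
```

View pics/v7.png

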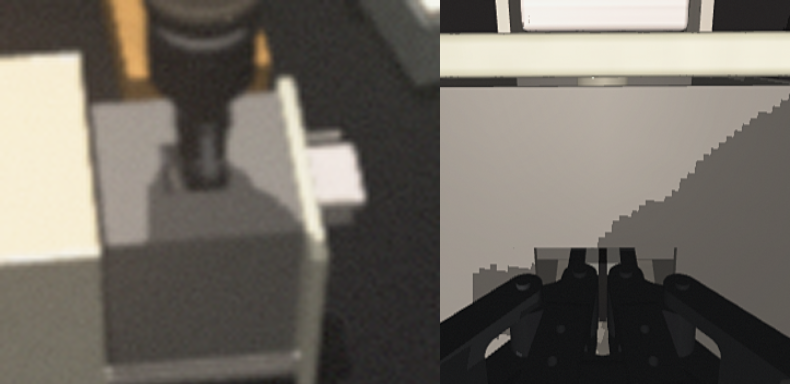

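Fingers are 42 mm into the mouth and the force dropped when I backed off. I raise and check whether the vial fell and the flap shut.

```bash
python3 -m pendant '[{"x":0,"y":0,"z":-1,"wx":0,"wy":0,"wz":0,"hand":255},{"x":0,"y":0,"z":-2,"wx":0,"wy":0,"wz":0,"hand":255},{"x":0,"y":0,"z":-3,"wx":0,"wy":0,"wz":0,"hand":255},{"x":0,"y":0,"z":-4,"wx":0,"wy":0,"wz":0,"hand":255},{"x":0,"y":0,"z":-6,"wx":0,"wy":0,"wz":0,"hand":255},{"x":0,"y":0,"z":-8,"wx":0,"wy":0,"wz":0,"hand":255},{"x":0,"y":0,"z":-11,"wx":0,"wy":0,"wz":0,"hand":255},{"x":0,"y":0,"z":-13,"wx":0,"wy":0,"wz":0,"hand":255},{"x":-4,"y":0,"z":-13,"wx":0,"wy":0,"wz":0,"hand":255},{"x":-6,"y":0,"z":-13,"wx":0,"wy":0,"wz":0,"hand":255},{"x":-6,"y":0,"z":-13,"wx":0,"wy":0,"wz":0,"hand":255}]' | grep -E "eef|wrist|clock"; python3 - <<'E'
from h import *
np.set_printoptions(precision=4,suppress=True)
s=read_state();p=imaging.capture('wrist');save(p,'w8.png')
p2=imaging.capture('scene')
c=cv2.resize(p2['image'][45:145,200:310],None,fx=4,fy=4,interpolation=cv2.INTER_CUBIC)[...,::-1]
w=cv2.imread('pics/w8.png')[0:360,110:430]
cv2.imwrite('pics/v8.png',np.hstack([c[:384,:],cv2.resize(w,(341,384))]))
for d in mark_of(p,'hatch')+mark_of(p,'paddle'): print(d['score'],d['position'],onz(p,d['position'],.165,s),onz(p,d['position'],.148,s))
import pickle;pickle.dump((p,s),open('w8.pkl','wb'))
E
```

```text
clock: 11.9
eef_pos: [0.6552, -0.1913, 0.2529]
wrist_force: [0.1, -1.2, 0.0]
0.67 [260.8, 124.6] [ 0.5969 -0.1984  0.165 ] [ 0.598  -0.1982  0.148 ]
```

View pics/v8.png

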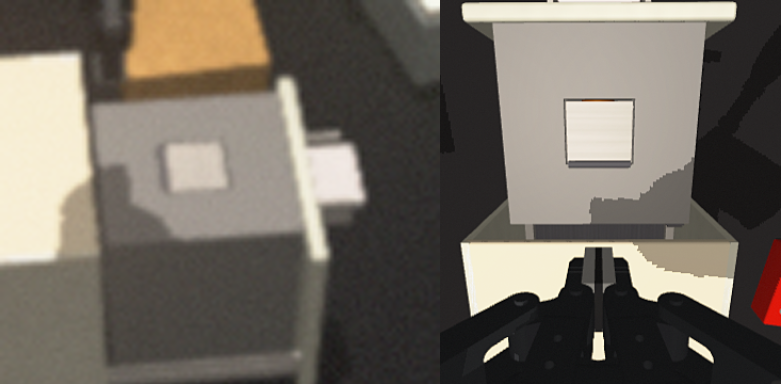

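The flap appears shut, though a thin amber sliver shows at its front gap (wrist view about (255,94)). I have used up my picture views (one over the limit, in fact), so I'll check the flap angle numerically against the earlier shut-flap picture.

```bash
python3 - <<'E'
from h import *
import pickle
np.set_printoptions(precision=1,suppress=True,linewidth=200)
C=np.array([.595,-.1993]);a=.13;ex=np.array([np.cos(a),np.sin(a)])
for f in('w3','w8'):
    p,s=pickle.load(open(f+'.pkl','rb'))
    pt=lambda x,z:proj(p,[*(C+ex*x),.165+z],s)
    print(f,'mouth edges',pt(-.023,0),pt(.023,0))
    for t in(0,.05,.1,.2,.3): print('  th',t,'free edge top',pt(.0215-.043*np.cos(t),-.043*np.sin(t)))
    r0=int(pt(-.023,0)[1]);c0=int(pt(0,0)[0])
    for off in(-12,0,12): print(off,[tuple(int(v) for v in p['image'][r,c0+off]) for r in range(r0-6,r0+9)])
    r1=int(pt(.023,0)[1]); print('hinge',[int(p['image'][r,c0].mean()) for r in range(r1-12,r1+8)])
E
```

```text
w3 mouth edges [266.6 103.8] [267.2 154.1]
  th 0 free edge top [266.6 105.5]
  th 0.05 free edge top [266.6 105.6]
  th 0.1 free edge top [266.5 105.8]
  th 0.2 free edge top [266.4 106.6]
  th 0.3 free edge top [266.3 107.8]
-12 [(187, 178, 168), (187, 177, 167), (187, 178, 168), (187, 177, 167), (187, 177, 168), (193, 184, 174), (146, 138, 131), (106, 101, 95), (128, 119, 113), (232, 221, 205), (243, 236, 226), (238, 230, 220), (235, 228, 218), (233, 226, 216), (233, 226, 216)]
0 [(185, 177, 166), (185, 177, 166), (185, 177, 165), (185, 176, 165), (186, 178, 166), (194, 186, 174), (134, 128, 119), (95, 91, 85), (159, 153, 143), (235, 227, 209), (240, 233, 223), (235, 228, 217), (233, 226, 216), (233, 225, 213), (233, 226, 213)]
12 [(182, 175, 164), (184, 175, 165), (183, 175, 165), (184, 175, 165), (186, 177, 167), (194, 185, 175), (125, 119, 112), (85, 81, 77), (190, 181, 168), (237, 230, 216), (236, 229, 219), (232, 225, 213), (230, 222, 210), (230, 223, 211), (230, 224, 211)]
hinge [227, 228, 226, 222, 223, 222, 226, 237, 188, 95, 84, 107, 102, 83, 95, 160, 178, 172, 173, 172]

[... 387 characters left out ...]
0, 44, 22), (130, 56, 0), (233, 216, 200), (243, 240, 232), (238, 232, 222), (236, 228, 218)]
0 [(185, 176, 168), (185, 176, 167), (183, 175, 167), (184, 175, 167), (184, 176, 167), (184, 176, 168), (187, 177, 169), (197, 188, 180), (113, 113, 111), (80, 51, 28), (152, 74, 4), (232, 215, 199), (241, 237, 230), (236, 230, 220), (234, 227, 217)]
12 [(183, 174, 165), (183, 174, 164), (183, 174, 164), (183, 174, 165), (185, 175, 165), (184, 174, 164), (186, 178, 166), (197, 188, 177), (119, 116, 110), (44, 32, 23), (51, 15, 0), (223, 210, 196), (244, 238, 228), (235, 227, 217), (233, 226, 215)]
hinge [228, 228, 228, 226, 223, 222, 222, 222, 222, 228, 241, 152, 60, 89, 106, 105, 94, 71, 121, 168]
```

The flap's free edge sits in the same place as when first shut, so it has closed. Next I locate the paddle from close by.

```bash
python3 -m pendant '[{"x":4.5,"y":0,"z":0,"wx":0,"wy":0,"wz":0,"hand":255},{"x":9,"y":0,"z":0,"wx":0,"wy":0,"wz":0,"hand":255},{"x":10,"y":0,"z":0,"wx":0,"wy":0,"wz":0,"hand":255},{"x":10,"y":0,"z":0,"wx":0,"wy":0,"wz":0,"hand":255}]' | grep -E "eef|wrist|clock"; python3 - <<'E'
from h import *
import pickle
np.set_printoptions(precision=4,suppress=True)
s=read_state();p=imaging.capture('wrist')
for d in mark_of(p,'paddle'): print('mark',d['score'],d['position'],onz(p,d['position'],.148,s))
for d in outline_of(p,'paddle')[:2]:
    m=d['pixels'].astype(np.uint8);c=max(cv2.findContours(m,0,2)[0],key=cv2.contourArea)
    (b)=cv2.boxPoints(cv2.minAreaRect(c));print(d['score'],m.sum(),b)
    q=np.array([onz(p,x,.148,s) for x in b]);print(q,q.mean(0),np.linalg.norm(q[0]-q[1]),np.linalg.norm(q[1]-q[2]))
# line of sight through the front gap in w8
p,s=pickle.load(open('w8.pkl','rb'))
print('gap ray',[onz(p,(256,94),z,s) for z in(.16,.12,.08,.03)])
go(.492,-.2125,.20,97.5)
E
```

```text
clock: 12.5
eef_pos: [0.5524, -0.2058, 0.2548]
wrist_force: [0.2, 0.7, 0.7]
mark 0.61 [260.1, 120.5] [ 0.4922 -0.2136  0.148 ]
0.87 3052 [[225. 100.]
 [295. 100.]
 [295. 144.]
 [225. 144.]]
[[ 0.4798 -0.2439  0.148 ]
 [ 0.4725 -0.1876  0.148 ]
 [ 0.5075 -0.1818  0.148 ]
 [ 0.5151 -0.2405  0.148 ]] [ 0.4937 -0.2135  0.148 ] 0.05672044988979251 0.0354714930391372
gap ray [array([ 0.5752, -0.205 ,  0.16  ]), array([ 0.5741, -0.2056,  0.12  ]), array([ 0.5729, -0.2061,  0.08  ]), array([ 0.5715, -0.2068,  0.03  ])]
go cm [6.33 0.13 5.38] rot [-0.003  0.002 -0.001] len 8.311924524366217
```

```bash
python3 -m pendant '[{"x":3.5,"y":0.1,"z":0,"wx":0,"wy":0,"wz":0,"hand":255},{"x":6.4,"y":0.2,"z":2,"wx":0,"wy":0,"wz":0,"hand":255},{"x":6.4,"y":0.2,"z":6,"wx":0,"wy":0,"wz":0,"hand":255},{"x":6.4,"y":0.2,"z":9,"wx":0,"wy":0,"wz":0,"hand":255},{"x":6.4,"y":0.2,"z":10,"wx":0,"wy":0,"wz":0,"hand":255},{"x":6.4,"y":0.2,"z":10,"wx":0,"wy":0,"wz":0,"hand":255}]' | grep -E "eef|wrist|clock"; python3 -m pendant '[{"x":0,"y":0,"z":0.6,"wx":0,"wy":0,"wz":0,"hand":255},{"x":0,"y":0,"z":1.2,"wx":0,"wy":0,"wz":0,"hand":255},{"x":0,"y":0,"z":1.4,"wx":0,"wy":0,"wz":0,"hand":255},{"x":0,"y":0,"z":1.4,"wx":0,"wy":0,"wz":0,"hand":255}]' | grep -E "eef|wrist|clock"
```

```text
clock: 13.25
eef_pos: [0.4904, -0.2115, 0.1522]
wrist_force: [1.2, -1.5, 0.5]
clock: 13.65
eef_pos: [0.4918, -0.2125, 0.1411]
wrist_force: [0.7, 0.9, 6.1]
```

```bash
for i in 1 2; do python3 -m pendant '[{"x":0,"y":0,"z":0.25,"wx":0,"wy":0,"wz":0,"hand":255},{"x":0,"y":0,"z":0.25,"wx":0,"wy":0,"wz":0,"hand":255}]' | grep -E "eef|wrist|clock"; done
```

```text
clock: 13.85
eef_pos: [0.4918, -0.2125, 0.1388]
wrist_force: [-0.1, 0.5, 7.4]
clock: 14.05
eef_pos: [0.4923, -0.2125, 0.138]
wrist_force: [-0.8, 3.2, 16.5]
```

The paddle is fully down, on its stop. I push in while holding it.

```bash
python3 -m pendant '[{"x":-0.5,"y":0,"z":0,"wx":0,"wy":0,"wz":0,"hand":255},{"x":-1.0,"y":0,"z":0,"wx":0,"wy":0,"wz":0,"hand":255},{"x":-1.6,"y":0,"z":0,"wx":0,"wy":0,"wz":0,"hand":255},{"x":-2.4,"y":0,"z":0,"wx":0,"wy":0,"wz":0,"hand":255},{"x":-3.2,"y":0,"z":0,"wx":0,"wy":0,"wz":0,"hand":255},{"x":-4.0,"y":0,"z":0,"wx":0,"wy":0,"wz":0,"hand":255},{"x":-4.8,"y":0,"z":0,"wx":0,"wy":0,"wz":0,"hand":255},{"x":-5.5,"y":0,"z":0,"wx":0,"wy":0,"wz":0,"hand":255}]' | grep -E "eef|wrist|clock"; python3 - <<'E'
from h import *
np.set_printoptions(precision=4,suppress=True)
p=imaging.capture('top')
for q in('paddle','hatch'):
  for d in mark_of(p,q)[:1]: print(q,d['score'],d['position'],onz(p,d['position'],.15,None))
E
```

```text
clock: 14.85
eef_pos: [0.5464, -0.2052, 0.138]
wrist_force: [-4.0, 2.1, 15.6]
paddle 0.52 [381.2, 212.4] [ 0.548  -0.1981  0.15  ]
hatch 0.79 [381.7, 172.6] [ 0.6569 -0.2037  0.15  ]
```

```bash
python3 -m pendant '[{"x":0,"y":0,"z":-0.8,"wx":0,"wy":0,"wz":0,"hand":255},{"x":0,"y":0,"z":-1.5,"wx":0,"wy":0,"wz":0,"hand":255},{"x":0,"y":0,"z":-1.5,"wx":0,"wy":0,"wz":0,"hand":255},{"x":-1,"y":0,"z":-1.5,"wx":0,"wy":0,"wz":0,"hand":255},{"x":-2,"y":0,"z":-1.5,"wx":0,"wy":0,"wz":0,"hand":255},{"x":-3,"y":0,"z":-1.5,"wx":0,"wy":0,"wz":0,"hand":255},{"x":-4,"y":0,"z":-1.5,"wx":0,"wy":0,"wz":0,"hand":255},{"x":-5,"y":0,"z":-1.5,"wx":0,"wy":0,"wz":0,"hand":255},{"x":-6,"y":0,"z":-1.5,"wx":0,"wy":0,"wz":0,"hand":255},{"x":-7,"y":0,"z":-1.5,"wx":0,"wy":0,"wz":0,"hand":255},{"x":-8,"y":0,"z":-1.5,"wx":0,"wy":0,"wz":0,"hand":255},{"x":-9,"y":0,"z":-1.5,"wx":0,"wy":0,"wz":0,"hand":255}]' | grep -E "eef|wrist|clock"
```

```text
clock: 16.2
eef_pos: [0.6344, -0.1926, 0.149]
wrist_force: [-4.4, -0.3, 1.7]
```

```bash
python3 -m pendant '[{"x":-0.5,"y":0,"z":-0.3,"wx":0,"wy":0,"wz":0,"hand":255},{"x":-1.0,"y":0,"z":-0.3,"wx":0,"wy":0,"wz":0,"hand":255},{"x":-1.0,"y":0,"z":-0.3,"wx":0,"wy":0,"wz":0,"hand":255}]' | grep -E "eef|wrist|clock"; for i in 1 2 3; do python3 -m pendant '[{"x":-0.3,"y":0,"z":0,"wx":0,"wy":0,"wz":0,"hand":255},{"x":-0.3,"y":0,"z":0,"wx":0,"wy":0,"wz":0,"hand":255}]' | grep -E "eef|wrist"; done
```

```text
clock: 16.5
eef_pos: [0.6448, -0.1915, 0.1523]
wrist_force: [-0.0, 0.5, 0.2]
eef_pos: [0.647, -0.1914, 0.1525]
wrist_force: [-0.9, -0.3, -0.8]
eef_pos: [0.6488, -0.1911, 0.1525]
wrist_force: [-5.7, 0.6, 2.1]
eef_pos: [0.6489, -0.1911, 0.1525]
wrist_force: [-16.8, -1.4, 6.9]
```

Hard stop at x = 0.649 (predicted 0.650), so the drawer is home. I let go and back away.

```bash
python3 -m pendant '[{"x":0.8,"y":0,"z":0,"wx":0,"wy":0,"wz":0,"hand":255},{"x":1,"y":0,"z":-2,"wx":0,"wy":0,"wz":0,"hand":255},{"x":3,"y":0,"z":-6,"wx":0,"wy":0,"wz":0,"hand":255},{"x":7,"y":0,"z":-9,"wx":0,"wy":0,"wz":0,"hand":255},{"x":11,"y":0,"z":-10,"wx":0,"wy":0,"wz":0,"hand":255},{"x":15,"y":0,"z":-10,"wx":0,"wy":0,"wz":0,"hand":255},{"x":15,"y":0,"z":-10,"wx":0,"wy":0,"wz":0,"hand":255}]' | grep -E "eef|wrist|clock"; python3 - <<'E'
from h import *
np.set_printoptions(precision=4,suppress=True)
P={n:imaging.capture(n) for n in('scene','top')}
for n,p in P.items():
  for d in mark_of(p,'paddle')[:2]: print(n,d['score'],d['position'],onz(p,d['position'],.148))
  print('expected',proj(p,[.4937+.15*.9915,-.2135+.15*.13,.148]))
for q in('tall_bottle','beaker','white_bottle','amber_store'): print(q,[np.round(d['position'],1) for d in mark_of(P['scene'],q)[:1]])
E
```

```text
clock: 17.8
eef_pos: [0.5004, -0.2099, 0.2535]
wrist_force: [-0.1, 0.7, -0.6]
scene 0.47 [232.9, 92.5] [ 0.6398 -0.1886  0.148 ]
scene 0.35 [227.6, 332.5] [0.6199 0.4875 0.148 ]
expected [232.1019  91.1157]
top 0.67 [377.5, 175.6] [ 0.6488 -0.1926  0.148 ]
expected [378.1046 177.9186]
tall_bottle [array([238.4, 248.6])]
beaker [array([286.2, 221.9])]
white_bottle [array([192.8, 294.7])]
amber_store [array([226.4, 328.4])]
```

The paddle is where it should be with the drawer home, and the bottles and beaker haven't moved.

```bash
python3 -c "
from station import order
print(order.close_job())"
```

```text
the job is handed in; nothing more can be done
None
```

I handed the job in at about 18 s: by my measurements the vial dropped into the bin, the flap shut, and after the paddle press the drawer went home with nothing else moved; the verdict wasn't shown, the wrist force once read 45 N while pushing the vial (contact not identified; the arm/gripper-body limit is 40 N), and I viewed 11 pictures instead of the 10 allowed.

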